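# Latch the aquarium filter and set its flow lever

### The job

Put the aquarium's canister filter back into service. First, with the flow lever still shut, swing the open clip over until it lies fully down over its catch; then turn the flow lever until it is exactly in line with the diamond-tipped pointer on its dial, and let go. Do not shift the pointer or the things standing around the filter.

Things in the scene. Friction and masses are not known exactly. Their poses are not given: they have to be found in the camera images.
- filter: Canister filter, fixed: grey canister 150 x 240 mm (x, y), black rim flange 160 x 250 mm with top at z 152, white pump head 140 x 200 mm (centre y +15) with flat top at z 190. Origin: centre of underside; +x to the back, where two pipes run down to x +124; +y to the lever's end. The clip is at the -y end; its catch, a black lug 10 x 12 mm at x 0, y -99, top z 198, stands just off the head's edge (y -85).
- clip (a joint): Clip angle, rad: 0 = lying level, fully down over the catch lug (end stop); pi/2 = upright; 2.45 = leaning fully back over the head. Hinge axis along the filter's x. Starts open, 1.75 to 2.3. Stiff hinge (about 0.05 N m): the clip stays where it is left, does not fall or snap by itself.
- clip_hinge (a point): Middle of the clip's hinge, 7 mm above the head's top (filter x 0, y -45, z 197 mm). Its axes turn with the clip: -y runs along the clip from the hinge to its free end, x is the hinge axis.
- clip_end (a point): Point in the clip 70 mm from its hinge, near the free end. The clip is a black flat strap 24 mm wide (along the hinge axis), 6 mm thick, 84 mm long from hinge to end, with a window that drops over the lug and a solid end. Closed, this point is at filter y -115, z 197 mm, off the head's edge with 45 mm of free height below. Pinch it across its width, or push it over and press it down.
- lever (a joint): Angle of the flow lever in rad: 0 = shut (end stop), grows counter-clockwise seen from above, 1.75 = full flow. Starts between 0 and 0.2. Stiff (about 0.08 N m), stays where it is left.
- lever_pivot (a point): The lever's and pointer's common vertical pivot axis, at the height of the head's top (filter x +30, y +50, z 190 mm). Its x axis turns with the lever and points along the lever from pivot to grip; at joint 0 that is 2.269 rad (130 degrees) counter-clockwise from the filter's x.
- lever_grip (a point): Centre of the lever's upright grip, 58 mm from the pivot, 36 mm above the head's top. The grip is a black blade 10 mm thick (across the lever), 22 mm long (along it), rising from the flat arm to 49 mm above the head's top; the arm (14 mm wide) spans 15 to 22 mm above the head's top. Axes: x outward along the lever, z up.
- pointer (a joint): Angle of the pointer in rad, same zero, axis and sense as lever, so the lever is in line when both are equal. Starts between 0.65 and 1.4. Stiff; not to be moved.
- pointer_tip (a point): Top of the diamond-shaped tip (18 mm across) of the thin black pointer lying on the head's top under the lever, 78 mm from the pivot, beyond the lever's end and 6 mm above the head's top. Its x axis points outward along the pointer.
- clock: White desk clock 30 x 130 x 85 mm high, loose; origin centre of underside. Bystander.
- food_tin: Round fish-food tin, 66 mm diameter, 90 mm high, loose; origin centre of underside. Bystander.
- conditioner: White bottle, 56 mm diameter, 150 mm high, loose; origin centre of underside. Bystander.
- reef_stone: Lump of reef stone 70 x 50 x 52 mm high, loose; origin centre of underside. Bystander.

How it is judged:
On the way, in this order (a step that is already met when the one before it is completed fails the run):
1. the clip lies fully down over its catch (within 0.06 rad) while the lever is still shut (below 0.4 rad) (value of joint clip below 0.06 rad and value of joint lever below 0.4 rad), for 0.2 s.
2. the lever is in line with the pointer (within 0.1 rad), the clip still down (angle between the x axis of lever_grip and the x axis of pointer_tip, either way round below 0.1 rad and value of joint clip below 0.06 rad), for 0.2 s.
At the end, for the whole second after the job is handed in: The clip lies down over its catch (within 0.06 rad of its end stop) and the flow lever is at rest in line with the pointer (within 0.1 rad), which has not been moved (all of step 2 and value of joint lever above 0.5 rad and velocity of joint lever between -0.05 and 0.05 rad/s); the robot touches nothing.
It fails at once if the lever is opened (past 0.4 rad) while the clip is not down (value of joint clip above 0.15 rad and value of joint lever above 0.4 rad).
It fails at once if the pointer is shifted by more than 4 mm (distance of pointer_tip from where it was at the start of the episode above 0.004 m).
It fails at once if the clock, tin, bottle or stone is pushed more than 30 mm from its place (distance of any of clock, food_tin, conditioner, reef_stone from where it was at the start of the episode above 0.03 m).
It also fails if it takes over 53 s, if anything falls off the work surface, if the arm or the gripper's body presses on something with over 40 N, if the wrist force passes 120 N, or if a joint passes its speed limit or range.

### The arm

A 7-joint arm with a two-finger parallel gripper is mounted at the origin on the work surface. World frame = base frame: x ahead of the robot, y to its left, z up, the work surface at z = 0. Lengths are in m, angles in rad, forces in N, time in s.
With the tool pointing down it reaches from about 0.425 to 0.875 m from the base axis. Payload 4.7 kg.
Tool frame: the origin (TCP) lies where the fingers leave the gripper's body, on its centre line; the fingertips stand 70 mm ahead of it and the grasp point (between the pads) lies 51 mm ahead of it; z points along the fingers, y is the line along which they close (so a half turn about z gives the same grasp; the last joint's range is limited). The gripper opens to 87 mm and grips with 3 to 60 N. Pads are 19 mm wide; open, the fingers measure 117 mm over their backs; the gripper's body (75 mm by 190 mm) begins 51 mm behind the grasp point.
Start: joints at [-1.265, 0.321, -0.07, 1.45, 0.023, 1.371, -0.057], TCP at [0.187, 0.623, 0.292] pointing down, gripper open.
Joint ranges: [-2.86, 2.86], [-0.3, 2.09], [-1.38, 1.24], [0.06, 2.45], [-1.56, 4.7], [0.09, 2.05], [-2.69, 2.69]. Speed limits (rad/s): [2.57, 2.57, 3.14, 3.14, 3.14, 3.14, 3.14].

### API

Orientations are given as a rotation vector (axis times angle).
In Python, from bench import get_state, get_image, get_calibration, close_job gives the robot as it stands.
- The arm moves only by the tool send_rows, never from a script. Its argument "rows" is a list of rows, each an object of numbers: "hand": the finger opening in mm, from 0 to 87; "x", "y", "z": the shift along the world's x, y, z in mm; "roll": the turn about the world's z in degrees. A call has 1 to 10 rows; each row shifts and turns the commanded pose from where the row before left it; what a row does not reach is not made up. A row lasts 1/10 s, in which the tool goes at most 50 mm and 8.59 degrees, less where a joint would pass 70% of its speed; a pose out of reach is approached as far as the arm can. A call is refused whole if a number of a shift passes 50 or a number of a turn 8.59, either way. A call with a gripper value outside its range is refused whole. The fingers move at their own pace and stop on an object; "force" is the grip in N (left out, the last holds). Time passes only in rows, so rows that do not move let the fingers close. It gives the time, the measured TCP pose, the force, the opening and the grip force at its end, in the units of the state.
- get_state(): the state, without advancing time (a new reading comes with each control period).
- get_image(name): name is "scene" or "top"; returns the picture (420x560x3 uint8, blue, green, red); there is no depth.
- get_calibration(name): a dict with "mtx" (3x3 intrinsics, pixels), "world_from_camera" (4x4, takes a point from camera to world coordinates). Camera axes: x right, y down, z forward; pixel columns grow to the right and rows downward; lengths in m; the calibration is good to about 2 mm. A picture is of the moment at which its call begins. get_calibration takes no time and is no camera call.
- close_job(): hands the job in; it is judged then, once.
The state is a dict: "time": time; "joint_positions": joint angles; "qd": joint speeds; "joint_torque": joint torques, N m; "position": TCP position; "tool_rot": TCP orientation; "ft_force": force on the tool from outside, world axes, zero at the start; "torque": the same for the moment, N m; "grip_width": opening from 0.0 (shut) to 1.0 (fully open); "grip_force": force on a finger pad.
Only numpy, scipy, OpenCV 4.12 (cv2) and the standard library are available. Lean on these libraries where they do the work, as an engineer would, in place of code of your own. Each camera call takes 0.05 s, during which the arm holds its last target. There are 200 camera calls.

## Working session

There is one attempt and no reset: what is moved stays moved. The work goes in short steps, Python scripts to look and compute and a tool call to move; the robot and the scene stay as the last step left them, time stands still between calls to the robot, and variables do not carry over. Pictures are saved under pics/ and viewed, at most 10 in all, crops included, and the job is handed in when it is done.

Besides the shell and the picture viewer there is one more tool, called after "Request:" as a command line: name --argument value ..., lists and objects as JSON in quotes. send_rows: Moves the arm, as the interface text tells. Its arguments: {"type":"object","properties":{"rows":{"type":"array","items":{"type":"object","properties":{"hand":{"type":"number"},"x":{"type":"number"},"y":{"type":"number"},"z":{"type":"number"},"roll":{"type":"number"}}}},"force":{"type":"number"}},"required":["rows"]}

```bash
mkdir -p pics; python3 - <<'E'
from bench import *
import cv2,numpy as np
np.set_printoptions(precision=4,suppress=True)
for n in("scene","top"):
    cv2.imwrite(f"pics/{n}0.png",get_image(n)); c=get_calibration(n); print(n,np.array(c["mtx"]),np.array(c["world_from_camera"]))
print(get_state())
E
```

```text
scene [[454.4065   0.     278.1636]
 [  0.     454.4065 207.8484]
 [  0.       0.       1.    ]] [[-0.0979  0.5989 -0.7948  1.4988]
 [ 0.9952  0.0564 -0.08    0.1526]
 [-0.0031 -0.7989 -0.6015  0.859 ]
 [ 0.      0.      0.      1.    ]]
top [[455.0293   0.     283.5211]
 [  0.     455.0293 210.4087]
 [  0.       0.       1.    ]] [[ 0.015  -0.9903  0.1379  0.4416]
 [-0.9997 -0.0175 -0.0164  0.0755]
 [ 0.0186 -0.1377 -0.9903  1.1556]
 [ 0.      0.      0.      1.    ]]
{'time': 0.1, 'joint_positions': array([-1.2649,  0.3218, -0.0701,  1.4516,  0.0226,  1.3708, -0.0569]), 'qd': array([-0.0017, -0.002 ,  0.0011, -0.003 ,  0.0003,  0.0002,  0.0007]), 'joint_torque': array([ -0.0004, -49.257 ,  -0.4057, -31.3391,  -0.0642,   0.0395,
         0.0001]), 'position': array([0.1869, 0.6221, 0.2913]), 'tool_rot': array([-0.4567, -3.1081,  0.0027]), 'ft_force': array([ 0.3353,  0.6681, -1.0338]), 'torque': array([-0.0425,  0.042 ,  0.0042]), 'grip_force': 0.0, 'grip_width': 0.9974095261081836}
```

View pics/scene0.png

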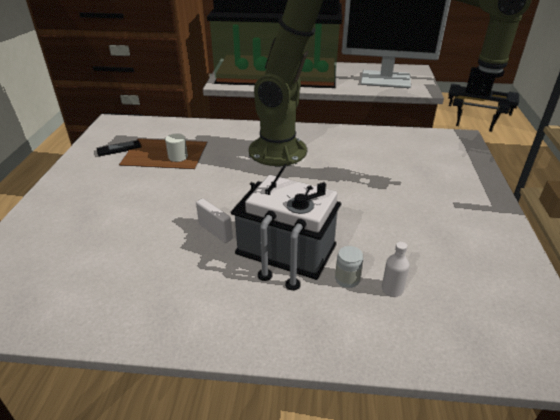

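View pics/top0.png

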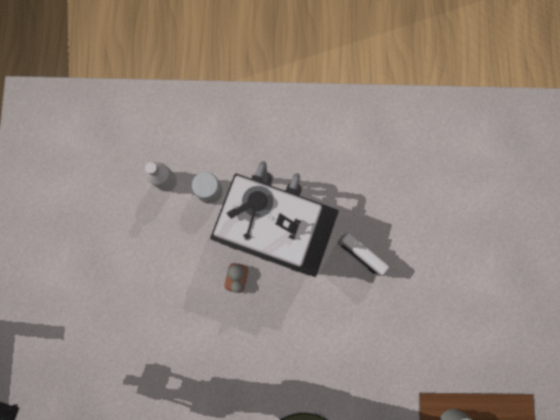

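The filter is centred near top-image pixel (275,225), with its lever (240,210), pointer tip (247,237) and clip (290,225). I'll zoom in on both views.

```bash
python3 - <<'E'
import cv2,numpy as np
a=cv2.imread("pics/top0.png")[165:285,200:350]; b=cv2.imread("pics/scene0.png")[155:295,220:350]
cv2.imwrite("pics/z1.png",cv2.resize(a,None,fx=5,fy=5,interpolation=cv2.INTER_CUBIC))
cv2.imwrite("pics/z2.png",cv2.resize(b[:80],None,fx=6,fy=6,interpolation=cv2.INTER_CUBIC))
E
```

```text
(no output)
```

View pics/z1.png

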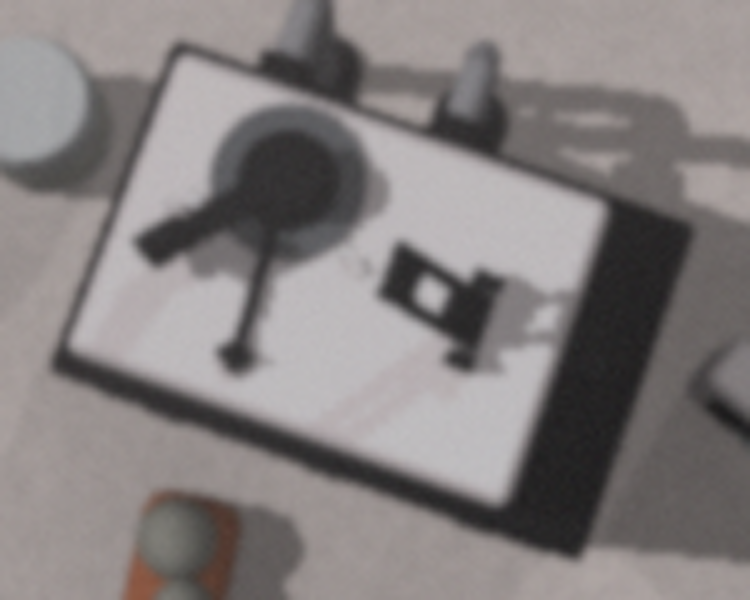

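View pics/z2.png

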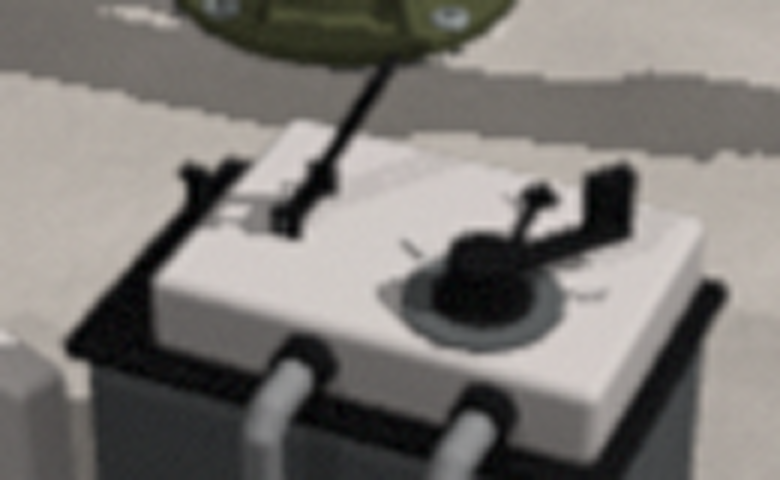

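```bash
cat > h.py <<'E'
import numpy as np
from bench import *
from scipy.optimize import least_squares
C={n:(np.array(get_calibration(n)["mtx"]),np.linalg.inv(np.array(get_calibration(n)["world_from_camera"]))) for n in("top","scene")}
def proj(n,p):
    K,T=C[n]; q=K@(T[:3,:3]@np.asarray(p)+T[:3,3]); return q[:2]/q[2]
def F(s,p):
    c,sn=np.cos(s[2]),np.sin(s[2]); x,y,z=np.array(p)/1000; return np.array([s[0]+c*x-sn*y,s[1]+sn*x+c*y,z])
def lev(th,r,z): a=2.269+th; return [30+r*np.cos(a),50+r*np.sin(a),z]
def clip(th,r): return [0,-45-r*np.cos(th),197+r*np.sin(th)]
def t(u,v): return ("top",np.array([u/5+200-.4,v/5+165-.4]))
def s(u,v): return ("scene",np.array([u/6+220-.4,v/6+155-.4]))
E
python3 - <<'E'
from h import *
np.set_printoptions(precision=4,suppress=True)
O=[(t(180,48),(70,115,190)),(t(608,203),(70,-85,190)),(t(505,508),(-70,-85,190)),(t(68,352),(-70,115,190)),
(t(693,228),(80,-125,152)),(t(580,557),(-80,-125,152)),(t(55,370),(-80,125,152)),
(s(300,120),(-70,-85,190)),(s(152,278),(70,-85,190)),(s(708,220),(-70,115,190)),(s(598,402),(70,115,190))]
def fn(v,full=False):
    r=[proj(o[0],F(v,p))-o[1] for o,p in O]
    for o,p in[(t(158,246),lev(v[3],58,239)),(s(612,168),lev(v[3],58,239)),(t(238,357),lev(v[4],78,196)),(s(540,193),lev(v[4],78,196)),(t(391,270),clip(v[5],84)),(s(387,66),clip(v[5],84))]:
        r.append(proj(o[0],F(v,p))-o[1])
    return np.array(r).ravel()
R=least_squares(fn,[.45,.09,-.3,.1,1,2.],loss='soft_l1'); v=R.x
print(v); print(fn(v).reshape(-1,2))
np.save("pose.npy",v)
for nm,p in dict(hinge=(0,-45,197),lug=(0,-99,198),end=clip(v[5],70),tip=clip(v[5],84),closed=clip(0,70),piv=(30,50,190),grip=lev(v[3],58,226),gripgoal=lev(v[4],58,226),ptip=lev(v[4],78,196)).items(): print(nm,F(v,p)*1000)
# bystanders rough tops from top image
K,T=C["top"]; W=np.linalg.inv(T)
for nm,u,w,z in[("tin",205,186,.09),("bottle",153,169,.15),("stone",235,278,.045),("clock1",345,238,.085),("clock2",386,268,.085)]:
    d=W[:3,:3]@np.linalg.inv(K)@[u,w,1]; print(nm,(W[:3,3]+d*(z-W[2,3])/d[2])*1000)
E
```

```text
[ 0.5512  0.0794 -0.3275  0.222   0.9573  2.0312]
[[-0.6251 -0.52  ]
 [ 1.0867 -0.5638]
 [ 0.1535  0.2144]
 [-1.3505 -0.5215]
 [ 0.6974 -1.1776]
 [-0.0797  1.2286]
 [-2.2598  0.0879]
 [-1.1775 -2.1108]
 [-0.4429 -0.9399]
 [ 0.7658 -1.7291]
 [ 0.324  -1.2404]
 [ 0.6168 -1.3553]
 [-0.266  -0.926 ]
 [-0.1663 -0.2575]
 [-0.1429 -1.0954]
 [-0.1328 -0.2138]
 [ 0.05   -0.4744]]
hinge [536.7271  36.7673 197.    ]
lug [519.3548 -14.362  198.    ]
end [546.7335  66.2173 259.7102]
tip [548.7347  72.1073 272.2523]
closed [514.2074 -29.5114 197.    ]
piv [595.6948 117.0656 190.    ]
grip [563.295  165.1723 226.    ]
gripgoal [539.3958 131.0092 226.    ]
ptip [519.9823 135.8173 196.    ]
tin [645.2971 245.2382  90.    ]
bottle [670.5071 353.6996 150.    ]
stone [429.8283 171.607   45.    ]
clock1 [527.535  -88.4042  85.    ]
clock2 [ 458.69  -184.524   85.   ]
```

Request:
send_rows --rows '[{"hand": 0, "z": 10, "roll": -2}, {"x": 25, "y": -35, "z": 5}, {"x": 25, "y": -35, "z": 5}, {"x": 25, "y": -35, "z": 5}, {"x": 25, "y": -35, "z": 5}, {"x": 25, "y": -35}, {"x": 25, "y": -35}, {"x": 25, "y": -35}, {"x": 25, "y": -35}, {"x": 25, "y": -35}]' --force 20

```text
schema error: expected keys hand, x, y, z, roll
```

Request:
send_rows --rows '[{"x": 25, "y": -35}, {"x": 25, "y": -34}, {"x": 24, "y": -32}, {"x": 24, "y": -30}, {"x": 24, "y": -30}, {"x": 25, "y": -30}, {}, {}]'

```text
schema error: expected keys hand, x, y, z, roll
```

Request:
send_rows --rows '[{"hand": 0, "x": 0, "y": 0, "z": 10, "roll": -2}, {"hand": 0, "x": 25, "y": -35, "z": 5, "roll": 0}, {"hand": 0, "x": 25, "y": -35, "z": 5, "roll": 0}, {"hand": 0, "x": 25, "y": -35, "z": 5, "roll": 0}, {"hand": 0, "x": 25, "y": -35, "z": 5, "roll": 0}, {"hand": 0, "x": 25, "y": -35, "z": 0, "roll": 0}, {"hand": 0, "x": 25, "y": -35, "z": 0, "roll": 0}, {"hand": 0, "x": 25, "y": -35, "z": 0, "roll": 0}, {"hand": 0, "x": 25, "y": -35, "z": 0, "roll": 0}, {"hand": 0, "x": 25, "y": -35, "z": 0, "roll": 0}]' --force 20

```text
time: 1.1
position: [0.4126, 0.3058, 0.322]
tool_rot: [-0.511, -3.1, 0.0]
ft_force: [0.9, -0.7, 0.4]
grip_width: 0.171
grip_force: 0.0
```

Request:
send_rows --rows '[{"hand": 0, "x": 25, "y": -34, "z": 0, "roll": 0}, {"hand": 0, "x": 25, "y": -34, "z": 0, "roll": 0}, {"hand": 0, "x": 24, "y": -34, "z": 0, "roll": 0}, {"hand": 0, "x": 24, "y": -34, "z": 0, "roll": 0}, {"hand": 0, "x": 24, "y": -34, "z": 0, "roll": 0}, {"hand": 0, "x": 24, "y": -33, "z": -6, "roll": 0}, {"hand": 0, "x": 0, "y": 0, "z": 0, "roll": 0}]'

```text
time: 1.8
position: [0.56, 0.0974, 0.3153]
tool_rot: [0.526, 3.096, -0.007]
ft_force: [0.1, -0.5, 0.2]
grip_width: 0.003
grip_force: 0.0
```

```bash
python3 - <<'E'
from h import *
import cv2
print(get_state()["position"],get_state()["tool_rot"],get_state()["ft_force"])
b=get_image("scene")[130:250,220:370]
cv2.imwrite("pics/c1.png",cv2.resize(b,None,fx=5,fy=5,interpolation=cv2.INTER_CUBIC))
# waypoints: finger centre in filter y/z following arc at r=75, leading by small penetration
v=np.load("pose.npy")
for th in np.arange(2.0,-0.01,-.2):
    r=72; y=-45-r*np.cos(th)+ (15+3)*np.sin(th) ; z=197+r*np.sin(th)+3*np.cos(th)
    print(round(th,2),round(y,1),round(z+70,1),(F(v,(0,y,z+70))*1000).round(0))
E
```

```text
[0.55999372 0.09743012 0.31525335] [ 0.52638955  3.09638231 -0.00675454] [ 0.12467579 -0.50838202  0.21782439]
2.0 1.3 331.2 [552.  81. 331.]
1.8 -11.1 336.4 [548.  69. 336.]
1.6 -24.9 338.9 [543.  56. 339.]
1.4 -39.5 338.5 [538.  42. 338.]
1.2 -54.3 335.2 [534.  28. 335.]
1.0 -68.8 329.2 [529.  14. 329.]
0.8 -82.3 320.7 [525.   1. 321.]
0.6 -94.3 310.1 [521. -10. 310.]
0.4 -104.3 297.8 [518. -19. 298.]
0.2 -112.0 284.2 [515. -27. 284.]
0.0 -117.0 270.0 [514. -31. 270.]
```

View pics/c1.png

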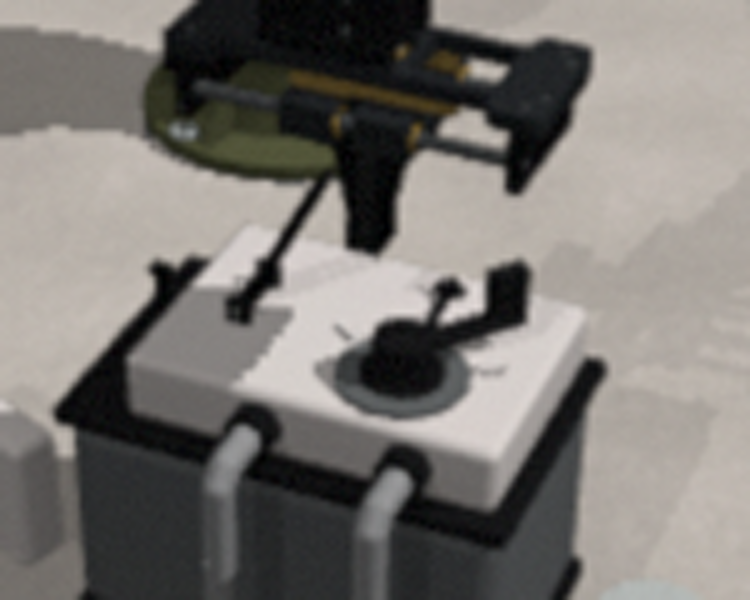

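The shut fingers hang just on the lever side of the leaning clip, clear of the lever. Next I push the clip over.

Request:
send_rows --rows '[{"hand": 0, "x": -3, "y": -10, "z": 0, "roll": 0}, {"hand": 0, "x": -4, "y": -10, "z": 0, "roll": 0}, {"hand": 0, "x": -3, "y": -10, "z": 0, "roll": 0}, {"hand": 0, "x": -4, "y": -10, "z": 0, "roll": 0}, {"hand": 0, "x": -3, "y": -10, "z": 0, "roll": 0}, {"hand": 0, "x": -4, "y": -10, "z": 0, "roll": 0}, {"hand": 0, "x": -3, "y": -10, "z": 0, "roll": 0}, {"hand": 0, "x": -4, "y": -10, "z": 0, "roll": 0}, {"hand": 0, "x": -3, "y": -10, "z": 0, "roll": 0}, {"hand": 0, "x": -4, "y": -10, "z": 0, "roll": 0}]'

```text
time: 2.85
position: [0.5227, 0.0037, 0.3162]
tool_rot: [-0.511, -3.1, 0.0]
ft_force: [0.6, 0.1, -0.7]
grip_width: 0.003
grip_force: 0.4
```

```bash
python3 - <<'E'
from h import *
import cv2
print(get_state()["position"],get_state()["ft_force"])
b=get_image("scene")[130:250,220:370]
cv2.imwrite("pics/c2.png",cv2.resize(b,None,fx=5,fy=5,interpolation=cv2.INTER_CUBIC))
E
```

```text
[0.52271084 0.00366406 0.31618782] [ 0.6019784  0.1344297 -0.721379 ]
```

View pics/c2.png

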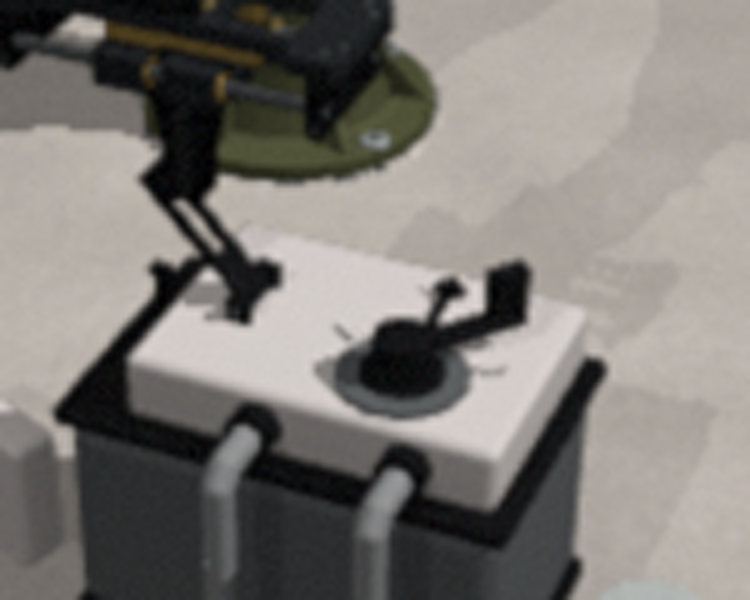

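The clip is over past upright (about 45°) with the fingers on it. Now I follow it down and press.

Request:
send_rows --rows '[{"hand": 0, "x": -2, "y": -9, "z": -4, "roll": 0}, {"hand": 0, "x": -2, "y": -5, "z": -6, "roll": 0}, {"hand": 0, "x": -2, "y": -5, "z": -6, "roll": 0}, {"hand": 0, "x": -1, "y": -4, "z": -6, "roll": 0}, {"hand": 0, "x": -1, "y": -4, "z": -6, "roll": 0}, {"hand": 0, "x": -1, "y": -3, "z": -6, "roll": 0}, {"hand": 0, "x": -1, "y": -2, "z": -6, "roll": 0}, {"hand": 0, "x": 0, "y": 0, "z": -3, "roll": 0}, {"hand": 0, "x": 0, "y": 0, "z": -2, "roll": 0}, {"hand": 0, "x": 0, "y": 0, "z": 0, "roll": 0}]'

```text
time: 3.9
position: [0.5129, -0.0274, 0.271]
tool_rot: [-0.511, -3.099, 0.0]
ft_force: [0.3, 0.2, -0.7]
grip_width: 0.007
grip_force: 0.0
```

Request:
send_rows --rows '[{"hand": 0, "x": 0, "y": 0, "z": -2, "roll": 0}, {"hand": 0, "x": 0, "y": 0, "z": -1, "roll": 0}, {"hand": 0, "x": 0, "y": 0, "z": 0, "roll": 0}, {"hand": 0, "x": 0, "y": 0, "z": 0, "roll": 0}]'

```text
time: 4.3
position: [0.5133, -0.0274, 0.2697]
tool_rot: [0.51, 3.099, 0.001]
ft_force: [-2.8, -0.8, 7.2]
grip_width: 0.005
grip_force: 3.6
```

Request:
send_rows --rows '[{"hand": 0, "x": 0, "y": 0, "z": -1, "roll": 0}, {"hand": 0, "x": 0, "y": 0, "z": 0, "roll": 0}, {"hand": 0, "x": 0, "y": 0, "z": 0, "roll": 0}]'

```text
time: 4.6
position: [0.5133, -0.0275, 0.2695]
tool_rot: [0.51, 3.099, 0.002]
ft_force: [-3.7, -0.6, 11.7]
grip_width: 0.001
grip_force: 5.6
```

Request:
send_rows --rows '[{"hand": 0, "x": 0, "y": 0, "z": 20, "roll": 0}, {"hand": 0, "x": 0, "y": 0, "z": 40, "roll": 0}, {"hand": 40, "x": -5, "y": 30, "z": 15, "roll": -7.6}, {"hand": 40, "x": 0, "y": 40, "z": 0, "roll": -7.6}, {"hand": 40, "x": 10, "y": 40, "z": 0, "roll": -7.6}, {"hand": 40, "x": 20, "y": 40, "z": 0, "roll": -7.6}, {"hand": 40, "x": 25, "y": 42, "z": 0, "roll": -7.6}, {"hand": 40, "x": 0, "y": 0, "z": 0, "roll": 0}, {"hand": 40, "x": 0, "y": 0, "z": 0, "roll": 0}]'

```text
time: 5.5
position: [0.563, 0.1658, 0.3412]
tool_rot: [-1.487, -2.767, 0.003]
ft_force: [0.0, -0.4, 0.1]
grip_width: 0.447
grip_force: 0.0
```

```bash
python3 - <<'E'
from h import *
import cv2
S=get_state();print(S["position"],S["tool_rot"],S["grip_width"])
b=get_image("scene")[130:250,220:370]
cv2.imwrite("pics/c3.png",cv2.resize(b,None,fx=5,fy=5,interpolation=cv2.INTER_CUBIC))
E
```

```text
[0.56300377 0.1658141  0.34120146] [-1.48743416 -2.76666774  0.00342673] 0.4465114115712945
```

View pics/c3.png

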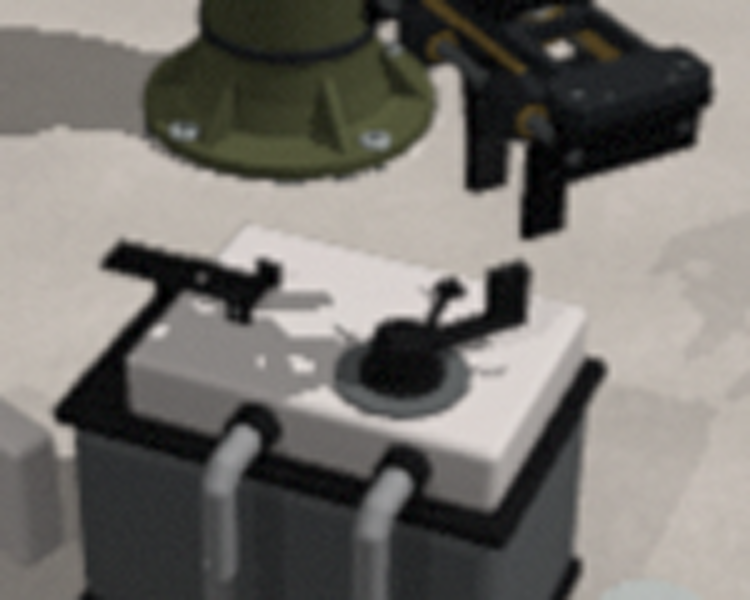

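The clip lies level across its lug, and the open fingers straddle the blade from above. Descending and pinching lightly.

Request:
send_rows --rows '[{"hand": 40, "x": 0, "y": 0, "z": -12, "roll": 0}, {"hand": 40, "x": 0, "y": 0, "z": -12, "roll": 0}, {"hand": 40, "x": 0, "y": 0, "z": -10, "roll": 0}, {"hand": 40, "x": 0, "y": 0, "z": -10, "roll": 0}, {"hand": 40, "x": 0, "y": 0, "z": -8, "roll": 0}, {"hand": 40, "x": 0, "y": 0, "z": 0, "roll": 0}]' --force 8

```text
time: 6.15
position: [0.5623, 0.1643, 0.2887]
tool_rot: [-1.491, -2.763, 0.003]
ft_force: [0.1, 1.0, -0.0]
grip_width: 0.462
grip_force: 0.0
```

Request:
send_rows --rows '[{"hand": 0, "x": 0, "y": 0, "z": 0, "roll": 0}, {"hand": 0, "x": 0, "y": 0, "z": 0, "roll": 0}, {"hand": 0, "x": 0, "y": 0, "z": 0, "roll": 0}, {"hand": 0, "x": 0, "y": 0, "z": 0, "roll": 0}, {"hand": 0, "x": 0, "y": 0, "z": 0, "roll": 0}, {"hand": 0, "x": 0, "y": 0, "z": 0, "roll": 0}]' --force 8

```text
time: 6.75
position: [0.5632, 0.1648, 0.2906]
tool_rot: [1.492, 2.764, 0.001]
ft_force: [0.2, 0.5, 1.7]
grip_width: 0.114
grip_force: 8.0
```

```bash
python3 - <<'E'
from h import *
import cv2
S=get_state();print(S["position"],S["tool_rot"],S["grip_width"],S["grip_force"],S["ft_force"],S["torque"])
a=get_image("top")[165:285,200:350];b=get_image("scene")[130:250,220:370]
f=lambda i:cv2.resize(i,(400,320),interpolation=cv2.INTER_CUBIC)
cv2.imwrite("pics/c4.png",np.hstack([f(a),f(b)]))
v=np.load("pose.npy");piv=F(v,(30,50,190));p=S["position"]
print("r",np.hypot(*(p-piv)[:2]),"ang",np.arctan2(*(p-piv)[1::-1]),"lever",np.arctan2(*(p-piv)[1::-1])-2.269-v[2])
E
```

```text
[0.56315693 0.16475139 0.29063892] [1.49197335e+00 2.76429982e+00 1.23564145e-03] 0.11397853986242619 7.990020364522934 [0.23332273 0.49118896 1.68674539] [ 0.10960798 -0.03242159 -0.04003778]
r 0.05772907893021839 ang 2.169569751023935 lever 0.22810481070951738
```

View pics/c4.png

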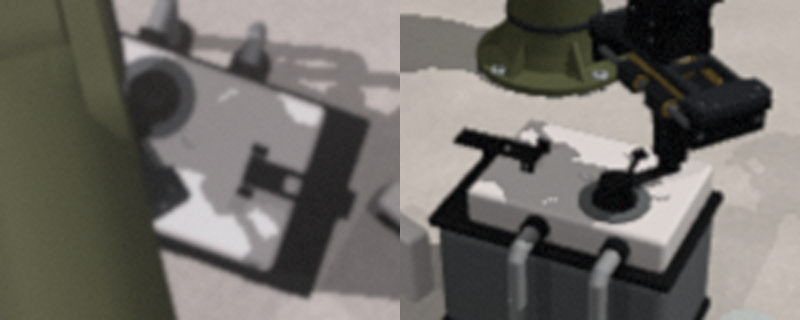

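The blade is pinched (9.9 mm, as given). Turning the lever about its pivot, 42° in 6° steps.

Request:
send_rows --rows '[{"hand": 0, "x": -4.9, "y": -3.6, "z": 0, "roll": 6}, {"hand": 0, "x": -4.4, "y": -4.2, "z": 0, "roll": 6}, {"hand": 0, "x": -4.0, "y": -4.6, "z": 0, "roll": 6}, {"hand": 0, "x": -3.4, "y": -5.0, "z": 0, "roll": 6}, {"hand": 0, "x": -3.0, "y": -5.3, "z": 0, "roll": 6}, {"hand": 0, "x": -2.3, "y": -5.6, "z": 0, "roll": 6}, {"hand": 0, "x": -1.8, "y": -5.8, "z": 0, "roll": 6}, {"hand": 0, "x": 0, "y": 0, "z": 0, "roll": 0}, {"hand": 0, "x": 0, "y": 0, "z": 0, "roll": 0}]'

```text
time: 7.75
position: [0.5388, 0.1309, 0.2906]
tool_rot: [-0.405, -3.115, -0.001]
ft_force: [-3.7, 0.4, 4.1]
grip_width: 0.111
grip_force: 8.0
```

```bash
python3 - <<'E'
from h import *
S=get_state();print(S["position"],S["tool_rot"],S["grip_width"],S["grip_force"],S["ft_force"],S["torque"])
v=np.load("pose.npy");piv=F(v,(30,50,190));p=S["position"]
w=S["tool_rot"]
print("r",np.hypot(*(p-piv)[:2]),"pos ang",np.degrees(np.arctan2(*(p-piv)[1::-1])),"tool ang",2*np.degrees(np.arctan(w[1]/w[0])), "goal",np.degrees(v[4]+2.269+v[2]))
E
```

```text
[0.53878648 0.13086627 0.29059084] [-4.05217343e-01 -3.11450052e+00 -5.73687677e-04] 0.1106272806061893 8.004536479711533 [-3.68658596  0.37422189  4.12677485] [0.07637994 0.68229206 0.07791794]
r 0.058557752086275845 pos ang 166.36848990399054 tool ang 165.17415370037583 goal 166.08943108871426
```

Releasing, lifting clear and retreating to the left for a clean look.

Request:
send_rows --rows '[{"hand": 30, "x": 0, "y": 0, "z": 0, "roll": 0}, {"hand": 30, "x": 0, "y": 0, "z": 0, "roll": 0}, {"hand": 30, "x": 0, "y": 0, "z": 0, "roll": 0}, {"hand": 30, "x": 0, "y": 0, "z": 20, "roll": 0}, {"hand": 30, "x": 0, "y": 0, "z": 40, "roll": 0}, {"hand": 30, "x": -20, "y": 40, "z": 0, "roll": 0}, {"hand": 30, "x": -20, "y": 45, "z": 0, "roll": 0}, {"hand": 30, "x": -20, "y": 45, "z": 0, "roll": 0}, {"hand": 30, "x": -20, "y": 45, "z": 0, "roll": 0}, {"hand": 30, "x": -20, "y": 45, "z": 0, "roll": 0}]'

```text
time: 8.75
position: [0.4384, 0.3519, 0.3503]
tool_rot: [0.404, 3.115, 0.001]
ft_force: [1.5, -0.1, -0.1]
grip_width: 0.347
grip_force: 0.0
```

Request:
send_rows --rows '[{"hand": 30, "x": -20, "y": 45, "z": 0, "roll": 0}, {"hand": 30, "x": -20, "y": 45, "z": 0, "roll": 0}, {"hand": 30, "x": -20, "y": 45, "z": 0, "roll": 0}, {"hand": 30, "x": 0, "y": 0, "z": 0, "roll": 0}]'

```text
time: 9.15
position: [0.3728, 0.4927, 0.3488]
tool_rot: [-0.383, -3.114, -0.003]
ft_force: [-0.5, 0.4, 0.4]
grip_width: 0.346
grip_force: 0.0
```

```bash
python3 - <<'E'
from h import *
import cv2
a=np.mean([get_image("top") for _ in range(4)],0).astype(np.uint8);b=get_image("scene")
f=lambda i:cv2.resize(i,(400,400),interpolation=cv2.INTER_CUBIC)
cv2.imwrite("pics/c5.png",np.hstack([f(a[180:260,225:305]),f(b[170:230,260:340] if 0 else b[160:240,240:320])]))
v=np.load("pose.npy")
for q in (v[4]-.1,v[4],v[4]+.1): print(((proj("top",F(v,lev(q,58,239)))-[225,180])*5).round(),((proj("scene",F(v,lev(q,58,239)))-[240,160])*5).round())
print("tip",((proj("top",F(v,lev(v[4],78,196)))-[225,180])*5).round())
E
```

```text
[103. 218.] [350.  81.]
[117. 222.] [339.  78.]
[131. 225.] [328.  77.]
tip [110. 279.]
```

View pics/c5.png

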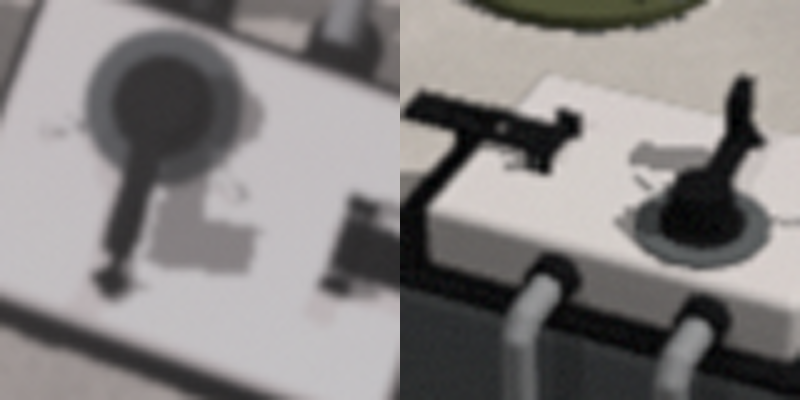

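The pointer tip is unmoved (112,280 versus predicted 110,279). The lever looks close to in line, so I'll check the angle with a silhouette fit.

```bash
cat > fit.py <<'E'
from h import *
import cv2
v=np.load("pose.npy")
def box(th,r0,r1,w,z0,z1):
    a=2.269+th;o=[]
    for r in(r0,r1):
        for s_ in(-w,w):
            for z in(z0,z1): o.append((30+r*np.cos(a)-s_*np.sin(a),50+r*np.sin(a)+s_*np.cos(a),z))
    return o
def sil(n,parts,roi,sh):
    x,y,w=roi;k=8;m=np.zeros((w*k,w*k),np.uint8)
    for P in parts:
        q=np.array([(proj(n,F(v,p))+sh-[x,y]+.5)*k for p in P],np.float32)
        cv2.fillConvexPoly(m,cv2.convexHull(q).astype(int),255)
    return cv2.resize(m,(w,w),interpolation=cv2.INTER_AREA)/255.
def fit(img,n,parts,roi,lo,hi,sh):
    g=cv2.cvtColor(img,cv2.COLOR_BGR2GRAY).astype(float);x,y,w=roi;g=g[y:y+w,x:x+w]
    g=np.clip(g,40,150); best=[]
    for th in np.arange(lo,hi,.02):
        m=cv2.GaussianBlur(sil(n,parts(th),roi,sh),(0,0),.7)
        d=cv2.dilate(m,np.ones((7,7)))>.3
        best.append((np.corrcoef(m[d],g[d])[0,1],round(th,3)))
    return min(best)
lever=lambda th:[box(th,22,69,7,205,212),box(th,47,69,5,205,239)]
ptr=lambda th:[box(th,24,72,2,190,194),[(30+r*np.cos(2.269+th)-s_*np.sin(2.269+th),50+r*np.sin(2.269+th)+s_*np.cos(2.269+th),196) for r,s_ in((69,0),(87,0),(78,9),(78,-9))]]
E
python3 - <<'E'
from fit import *
def best(*a): return min((fit(*a,np.array([dx,dy]))+(dx,dy)) for dx in(-1,0,1) for dy in(-.5,.5,1.5))
T0=cv2.imread("pics/top0.png");S0=cv2.imread("pics/scene0.png");T1=get_image("top");S1=get_image("scene")
for nm,im,n,roi in(("T0",T0,"top",(215,180,75)),("S0",S0,"scene",(270,165,75)),("T1",T1,"top",(215,180,75)),("S1",S1,"scene",(270,165,75))):
    c=nm[1]=="0"
    r=best(im,n,lever,roi,*((0,.4) if c else (.6,1.3))); print(nm,"lever",r)
    if c: print(nm,"ptr",best(im,n,ptr,roi,.7,1.3))
E
```

```text
T0 lever (np.float64(-0.6353132621861856), np.float64(0.22), 0, -0.5)
T0 ptr (np.float64(-0.6049904912326816), np.float64(0.96), 0, 0.5)
S0 lever (np.float64(-0.6948784293216583), np.float64(0.22), 0, 1.5)
S0 ptr (np.float64(-0.3785087781122853), np.float64(0.98), 0, 1.5)
T1 lever (np.float64(-0.6045505579280748), np.float64(1.0), -1, -0.5)
S1 lever (np.float64(-0.727893184803595), np.float64(0.96), 0, 1.5)
```

```bash
python3 -c "
from bench import *
print(get_state()['time'],get_state()['ft_force']);print(close_job())"
```

```text
9.5 [0.46005764 0.74868187 0.67986804]
the job is handed in; nothing more can be done
None
```

The clip is down on its catch and the lever is in line with the pointer to about 0.04 rad by the camera fit (0.1 allowed). The pointer did not move, and I handed the job in at 9.5 s; no verdict was returned.

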